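# Index the sample carousel to its next hole

## Robot

A 7-joint arm with a two-finger parallel gripper is mounted at the origin on the work surface. World frame = base frame: x ahead of the robot, y to its left, z up, the work surface at z = 0. Lengths are in m, angles in degrees, forces in N, time in s.
With the tool pointing down it reaches from about 0.4 to 0.9 m from the base axis. Payload 5.5 kg.
Tool frame: the origin (TCP) lies on the centre line of the jaws, within the pads' length; the fingertips stand 25 mm ahead of it and the grasp point (between the pads) lies 6 mm ahead of it; z points along the fingers, y is the line along which they close (so a half turn about z gives the same grasp; the last joint's range is limited). The gripper opens to 92 mm and grips with 3 to 60 N. Pads are 19 mm wide; open, the fingers measure 130 mm over their backs; the gripper's body (75 mm by 190 mm) begins 47 mm behind the grasp point.
Start: joints at [88.648, 28.699, -24.465, 88.831, 12.651, 65.22, -12.049], TCP at [0.184, -0.623, 0.252] pointing down, gripper open.
Joint ranges: [-164.97, 164.97], [-17.58, 116.51], [-87.97, 89.64], [11.32, 138.91], [-80.73, 260.73], [10.89, 115.49], [-147.41, 147.41]. Speed limits (degrees/s): [147.25, 147.25, 180, 180, 180, 180, 180].

## Interface

Orientations are given as [roll, pitch, yaw] about the fixed x, y, z axes, in that order (R = Rz(yaw) Ry(pitch) Rx(roll)).
In Python, from rig import env, cams gives the robot as it stands.
- The arm moves only by the tool move_arm, never from a script. Its argument "increments" is one flat list of numbers, 6 for each row, row after row: the shift along the tool's x, y, z scaled (see below), then the turn, a rotation vector about the tool's x, y, z scaled (see below). In form: [tx, ty, tz, wx, wy, wz, tx, ty, tz, wx, wy, wz, ...]. A call has 1 to 20 rows; each row shifts and turns the commanded pose from where the row before left it, along the tool's axes as they then stand; what a row does not reach is not made up. The controller multiplies each number of a shift by 30 mm and each number of a turn by 0.12 rad. A row lasts 1/8 s, in which the tool goes at most 62.5 mm and 10.7 degrees, less where a joint would pass 70% of its speed; a pose out of reach is approached as far as the arm can. A call with a number of a shift or a turn outside -1 to 1 is refused whole. A call with a gripper value outside its range is refused whole. "grip" is the opening, from 0 (shut) to 1 (fully open), set as the call begins (left out, the last holds). The fingers move at their own pace and stop on an object; "force" is the grip in N (left out, the last holds). Time passes only in rows, so rows that do not move let the fingers close. It gives the time, the measured TCP pose, the force, the opening and the grip force at its end, in the units of the state.
- env.get_obs(): the state, without advancing time (a new reading comes with each control period).
- cams.snapshot(name): name is "side" or "top" or "wrist"; returns a dict with "pixels" (420x560x3 uint8, red, green, blue), "range_z" (420x560 float32, m along the optical axis (not along the pixel's ray), 0 where there is no reading), "fx", "fy", "cx", "cy" (pixels), "R" (3x3) and "t" (3): a world point X has camera coordinates R X + t. Camera axes: x right, y down, z forward; pixel columns grow to the right and rows downward; lengths in m; the calibration is good to about 2 mm. A picture is of the moment at which its call begins.
- env.close_job(): hands the job in; it is judged then, once.
The state is a dict: "clock": time; "joint_positions": joint angles; "qvel": joint speeds; "effort": joint torques, N m; "tool_pos": TCP position; "tcp_rot": TCP orientation; "force": force on the tool from outside, world axes, zero at the start; "ft_torque": the same for the moment, N m; "width": opening from 0.0 (shut) to 1.0 (fully open); "finger_force": force on a finger pad.
Only numpy, scipy, OpenCV 4.12 (cv2) and the standard library are available. Lean on these libraries where they do the work, as an engineer would, in place of code of your own. Each camera call takes 0.05 s, during which the arm holds its last target. There are 200 camera calls.

## Task

Advance the sample changer on the bench by one position: with a fingertip press the carousel's spring plunger (the black round cap between two steel posts) down, turn the carousel clockwise as seen from above to the very next hole of the index plate, and let the plunger spring fully up into that hole. Do not turn it the other way or on past that hole. Push only: lift and carry nothing, keep the vials standing in their pockets and leave everything else on the bench where it is.

Things in the scene. Friction and masses are not known exactly. Their poses are not given: they have to be found in the camera images.
- changer: the fixed frame of the sample changer (does not move): grey round foot, 210 mm across, a steel column and the index plate on top. Origin: on the carousel's axis at table height; z up. In this frame the index holes lie at 30, 90, 150, 210, 270, 330 degrees counterclockwise from x; the plunger starts at 30 degrees.
- index_centre (a point): centre of the upper face of the fixed index plate, on the carousel's axis, 64 mm above the table. The plate is a round aluminium disc, 148 mm across, 5 mm thick, with six dark 13 mm holes 60 degrees apart, 62 mm from the axis. The plunger's pin stands in one of them.
- next_hole (a point): the next hole clockwise: its centre on the index plate's upper face, 62 mm from the axis, 60 degrees clockwise (seen from above) from the hole in which the pin stands at the start. Fixed.
- carousel (a joint): angle turned by the carousel, rad: about 0 at the start, grows clockwise seen from above; next hole at 1.047. It is an aluminium disc, 270 mm across, upper face 32 mm above the table, below the index plate on the same axis. It carries plunger, two posts and five grey pockets (rims at 56 mm). It turns easily (0.06 N m) and stays where left; play in a hole 0.04 rad either way.
- plunger (a joint): how far the plunger is pressed down, m: 0 = fully up, pin in a hole; 0.012 = fully down, at a stop. A spring lifts it: 4 N at the top, 8 N fully down. The pin (8 mm, round end, 62 mm from the axis, in line with the cap) locks the carousel until pressed over 0.0075; released between holes it stays at about 0.0075 under the plate, and springs up under a hole.
- plunger_top (a point): centre of the top face of the plunger's flat round black cap, 30 mm across; it moves with plunger and carousel. 85 mm above the table when up, 100 mm from the carousel's axis.
- post_ahead (a point): top of the upright steel post clockwise of the plunger, fixed on the carousel, 10 mm thick, top 110 mm above the table, 34 mm sideways from the cap's centre. A fingertip between the two posts (58 mm clear) pushes this one to turn the carousel clockwise.
- post_behind (a point): top of the like post on the plunger's other (counterclockwise) side, 34 mm from the cap's centre, 110 mm above the table
- probe_arm (a point): top of the fixed sampling arm above one vial, 153 mm above the table, 105 mm from the axis, at 150 degrees in the changer's frame; its white arm, 22 mm wide, runs out from here to a post 158 mm from the axis. An obstacle only.
- vial1: capped glass vial, 26 mm across, 52 mm high, loose, upright in the carousel pocket 60 degrees counterclockwise from the plunger; origin at the centre of its underside, z up. Top 87 mm above the table. To ride along, not to be handled.
- vial2: capped glass vial, 26 mm across, 52 mm high, loose, upright in the carousel pocket 120 degrees counterclockwise from the plunger; origin at the centre of its underside, z up. Top 87 mm above the table. To ride along, not to be handled.
- vial3: capped glass vial, 26 mm across, 52 mm high, loose, upright in the carousel pocket 180 degrees counterclockwise from the plunger; origin at the centre of its underside, z up. Top 87 mm above the table. To ride along, not to be handled.
- vial4: capped glass vial, 26 mm across, 52 mm high, loose, upright in the carousel pocket 240 degrees counterclockwise from the plunger; origin at the centre of its underside, z up. Top 87 mm above the table. To ride along, not to be handled.
- beaker: empty glass beaker, 64 mm across, 85 mm high, near the changer; origin centre of underside. Leave alone.
- reagent_bottle: amber glass bottle, 56 mm across, 110 mm high; origin centre of underside. Leave alone.
- cuvette_box: white box 90 x 60 x 35 mm; origin centre of underside. Leave alone.
- screwdriver: screwdriver lying on the table, 180 mm long. Leave alone.
- cap_jar: white jar with black cap, 60 mm across, 60 mm high; origin centre of underside. Leave alone.

How it is judged (in metres and radians):
On the way, in this order (a step that is already met when the one before it is completed fails the run):
1. the plunger is pressed in by the fingers, pin out of the hole, the carousel still near its first position (value of joint plunger above 0.0065 m and value of joint carousel below 0.3 rad and contact force between the fingers and changer above 1 N), for 0.1 s.
2. the carousel is on its way clockwise with the pin out of the holes (value of joint carousel between 0.4 and 0.95 rad and value of joint plunger above 0.005 m), for 0.05 s.
At the end, for the whole second after the job is handed in: the carousel stands at rest at the next hole clockwise (60 degrees, within 4 degrees), the plunger is up again within 2 mm of its top so that its pin is in that hole, and the four vials stand upright in their pockets (value of joint carousel between 0.977 and 1.117 rad and value of joint plunger below 0.002 m and velocity of joint carousel between -0.05 and 0.05 rad/s and angle between each of vial1, vial2, vial3, vial4's own z axis and vertical below 0.3 rad and height (world z) of each of vial1, vial2, vial3, vial4 below 0.045 m and horizontal distance between each of vial1, vial2, vial3, vial4 and changer below 0.115 m); the robot touches nothing.
It fails at once if the carousel is turned the wrong way (more than 14 degrees counterclockwise) (value of joint carousel below -0.25 rad).
It fails at once if the carousel is turned on past the next hole (more than 20 degrees beyond it) (value of joint carousel above 1.4 rad).
It fails at once if a vial is lifted, tipped or taken out of its pocket (not (angle between vial1's own z axis and vertical below 0.3 rad and height (world z) of vial1 below 0.045 m and horizontal distance between vial1 and changer below 0.115 m) or not (angle between vial2's own z axis and vertical below 0.3 rad and height (world z) of vial2 below 0.045 m and horizontal distance between vial2 and changer below 0.115 m) or not (angle between vial3's own z axis and vertical below 0.3 rad and height (world z) of vial3 below 0.045 m and horizontal distance between vial3 and changer below 0.115 m) or not (angle between vial4's own z axis and vertical below 0.3 rad and height (world z) of vial4 below 0.045 m and horizontal distance between vial4 and changer below 0.115 m)).
It fails at once if something else on the bench is pushed away, lifted or carried (more than 30 mm) (distance of any of beaker, reagent_bottle, cuvette_box, screwdriver, cap_jar from where it was at the start of the episode above 0.03 m).
It also fails if it takes over 40 s, if anything falls off the work surface, if the arm or the gripper's body presses on something with over 40 N, if the wrist force passes 120 N, or if a joint passes its speed limit or range.

## Working session

There is one attempt and no reset: what is moved stays moved. The work goes in short steps, Python scripts to look and compute and a tool call to move; the robot and the scene stay as the last step left them, time stands still between calls to the robot, and variables do not carry over. Pictures are saved under pics/ and viewed, at most 10 in all, crops included, and the job is handed in when it is done.

Besides the shell and the picture viewer there is one more tool, called after "Call:" as name(argument=value, ...) on one line, values as JSON. move_arm: Moves the arm, as the interface text tells. Its arguments: {"type":"object","properties":{"increments":{"type":"array","items":{"type":"number"}},"grip":{"type":"number"},"force":{"type":"number"}},"required":["increments"]}

```bash
mkdir -p pics; cat > h.py <<'E'
import numpy as np, cv2
from rig import env, cams
def snap(n,f):
    s=cams.snapshot(n); cv2.imwrite(f'pics/{f}.png',s['pixels'][:,:,::-1]); np.savez(f'pics/{f}.npz',**s); return s
def pt(s,u,v):
    z=float(s['range_z'][int(v),int(u)]); c=np.array([(u-s['cx'])/s['fx']*z,(v-s['cy'])/s['fy']*z,z]); return s['R'].T@(c-s['t'])
def ptz(s,u,v,h):
    d=s['R'].T@np.array([(u-s['cx'])/s['fx'],(v-s['cy'])/s['fy'],1]); o=-s['R'].T@s['t']; return o+d*(h-o[2])/d[2]
def proj(s,X):
    c=s['R']@np.array(X)+s['t']; return s['fx']*c[0]/c[2]+s['cx'],s['fy']*c[1]/c[2]+s['cy']
E
python3 - <<'E'
from h import *
snap('top','top1');snap('side','side1');print(env.get_obs())
E
```

```text
{'clock': 0.1, 'joint_positions': array([ 88.64761754,  28.74884608, -24.45364617,  88.88674057,
        12.65299195,  65.22077776, -12.04920527]), 'qvel': array([-0.03489301, -0.14377418,  0.05556927, -0.09543646, -0.03315295,
       -0.04568044, -0.03277403]), 'effort': array([-1.09980881e-02, -5.67867672e+01, -5.83860889e+00, -2.79913545e+01,
       -6.90091797e-02,  2.41498835e-02,  6.14883402e-05]), 'tool_pos': array([ 0.18364997, -0.62288614,  0.25076745]), 'tcp_rot': array([-1.79897317e+02, -1.14237264e-03,  1.64360639e+01]), 'force': array([-0.54825656, -0.71918495,  0.11955062]), 'ft_torque': array([-0.03052167, -0.00584936, -0.0121593 ]), 'finger_force': 0.0, 'width': 1.0024152091069218}
```

View pics/top1.png

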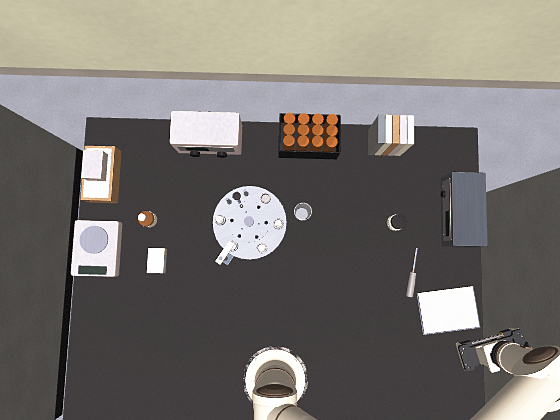

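View pics/side1.png

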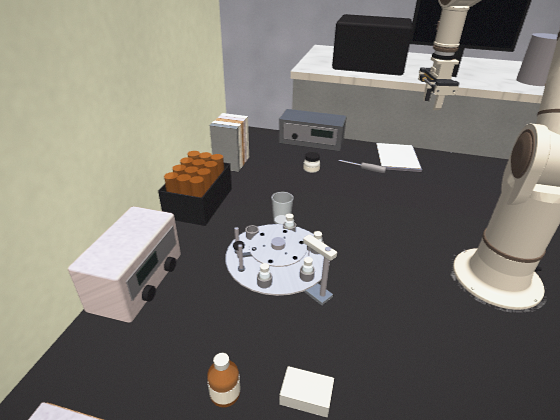

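The top view shows the changer at about (249,222) and the plunger near (236,197). The side view shows the plunger near (239,245) between two posts. I'll enlarge the top view.

```bash
python3 - <<'E'
from h import *
s=np.load('pics/top1.npz');im=s['pixels'][175:275,200:320,::-1]
cv2.imwrite('pics/crop1.png',cv2.resize(im,None,fx=6,fy=6,interpolation=cv2.INTER_CUBIC))
t=np.load('pics/side1.npz');
for u,v in [(249,222),(236,197),(278,243)]: print(pt(s,u,v))
print('side',pt(t,278,242),pt(t,239,245))
print(s['R'],-s['R'].T@s['t'],s['fx'])
E
```

```text
[0.55659268 0.10372633 0.06872933]
[0.642979   0.15184459 0.084806  ]
[ 0.48631421 -0.00172262  0.02901435]
side [0.55681849 0.11345496 0.07808537] [0.63362912 0.18529895 0.10847924]
[[ 0.02662133 -0.99963538  0.00451857]
 [-0.99331661 -0.02696035 -0.11222855]
 [ 0.11230945 -0.0015007  -0.99367215]] [0.41955086 0.00164858 1.60718773] 433.02548536012233
```

View pics/crop1.png

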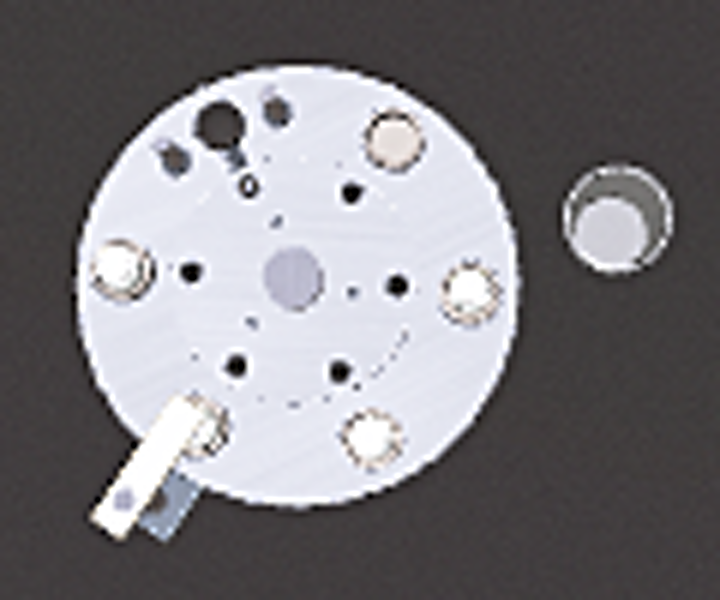

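The crop shows the cap at (219,125), posts at (275,110) ahead and (174,158) behind, the pin's hole at (249,186), and the next hole clockwise at (351,193), beside the empty pocket.

```bash
python3 - <<'E'
from h import *
s=np.load('pics/top1.npz')
f=lambda p,h: ptz(s,p[0]/6+200-.4,p[1]/6+175-.4,h)
H=np.array([f(p,.064) for p in [(249,186),(351,193),(397,286),(339,372),(236,366),(191,271)]])
C=H.mean(0); d=H[:,:2]-C[:2]
a=np.degrees(np.arctan2(d[:,1],d[:,0]))
print(C,np.linalg.norm(d,axis=1),a,(a+60*np.arange(6)))
th=np.angle(np.exp(1j*np.radians(a+60*np.arange(6))).mean()); print('th',np.degrees(th))
for n,p,h in [('cap',(219,125),.085),('ahead',(275,110),.11),('behind',(174,158),.11),('probe',(190,410),.153)]:
    X=f(p,h); e=X[:2]-C[:2]; print(n,X,np.linalg.norm(e),np.degrees(np.arctan2(e[1],e[0])))
u=np.array([np.cos(th),np.sin(th)]); t=np.array([u[1],-u[0]])
print('exp cap',C[:2]+.1*u,'ahead',C[:2]+.1*u+.034*t)
E
```

```text
[0.56034299 0.10567933 0.064     ] [0.06205703 0.06164828 0.06166184 0.06190179 0.06212722 0.06151845] [  27.59024395  -31.72125403  -92.47739856 -152.36625462  148.41270092
   87.2145182 ] [ 27.59024395  28.27874597  27.52260144  27.63374538 388.41270092
 387.2145182 ]
th 27.77542441686386
cap [0.64857929 0.15168219 0.085     ] 0.0995083227320187 27.535726607136603
ahead [0.65453826 0.11694589 0.11      ] 0.09486665804474363 6.820662593499764
behind [0.62472248 0.17462922 0.11      ] 0.09433347954194489 46.96327735839251
probe [0.47709273 0.15511216 0.153     ] 0.09682050800348578 149.2987584885953
exp cap [0.64882109 0.15228004] ahead [0.66466533 0.12219749]
```

Everything fits the given sizes: axis at (0.5603, 0.1057), plunger at 27.7°, and cap at (0.6487, 0.152). First I'll shut the fingers and turn to yaw 90, so tool x = +Y, tool y = +X and tool z is down.

Call:
move_arm(increments=[0,0,0,0,0,-0.97,0,0,0,0,0,-0.97,0,0,0,0,0,-0.97,0,0,0,0,0,-0.97,0,0,0,0,0,-0.97,0,0,0,0,0,-0.97,0,0,0,0,0,-0.97,0,0,0,0,0,-0.97,0,0,0,0,0,-0.97,0,0,0,0,0,-0.97,0,0,0,0,0,-1,0,0,0,0,0,0], grip=0, force=20)

```text
clock: 1.6
tool_pos: [0.1836, -0.6232, 0.2511]
tcp_rot: [180.0, -0.1, 89.9]
force: [0.2, 0.7, 0.2]
width: 0.006
finger_force: 0.0
```

Call:
move_arm(increments=[1,0.6,0,0,0,0,1,0.6,0,0,0,0,1,0.6,0,0,0,0,1,0.6,0,0,0,0,1,0.6,0,0,0,0,1,0.6,0,0,0,0,1,0.6,0,0,0,0,1,0.6,0,0,0,0,1,0.6,0,0,0,0,1,0.6,0,0,0,0,1,0.6,0,0,0,0,1,0.6,0,0,0,0,1,0.6,0,0,0,0,1,0.6,0,0,0,0,1,0.6,0,0,0,0,1,0.6,0,0,0,0,1,0.6,0,0,0,0,1,0.6,0,0,0,0,1,0.6,0,0,0,0,1,0.6,0,0,0,0])

```text
clock: 4.1
tool_pos: [0.5443, -0.0225, 0.2516]
tcp_rot: [-180.0, 0.0, 89.8]
force: [0.2, -0.7, 0.1]
width: 0.006
finger_force: 0.0
```

Call:
move_arm(increments=[0.97,0.58,0,0,0,0,0.97,0.58,0,0,0,0,0.97,0.58,0,0,0,0,0.97,0.58,0,0,0,0,0.97,0.58,0,0,0,0,0.97,0.58,0,0,0,0,0,0,1,0,0,0,0,0,1,0,0,0,0,0,1,0,0,0,0,0,0,0,0,0])

```text
clock: 5.35
tool_pos: [0.6464, 0.1503, 0.1588]
tcp_rot: [-179.7, 0.1, 89.9]
force: [-0.3, 0.1, -0.2]
width: 0.006
finger_force: 0.0
```

```bash
python3 - <<'E'
from h import *
s=snap('side','side2');o=env.get_obs();print(o['tool_pos'],o['force'])
a=cv2.resize(s['pixels'][160:300,180:360,::-1],None,fx=3,fy=3,interpolation=cv2.INTER_CUBIC)
w=snap('wrist','w2')
b=w['pixels'][:,:,::-1]
b=cv2.resize(b,(260,195));a[:195,-260:]=b
cv2.imwrite('pics/c2.png',a)
E
```

```text
[0.64758908 0.15090268 0.16088881] [0.2561984  0.6113867  0.55278249]
```

View pics/c2.png

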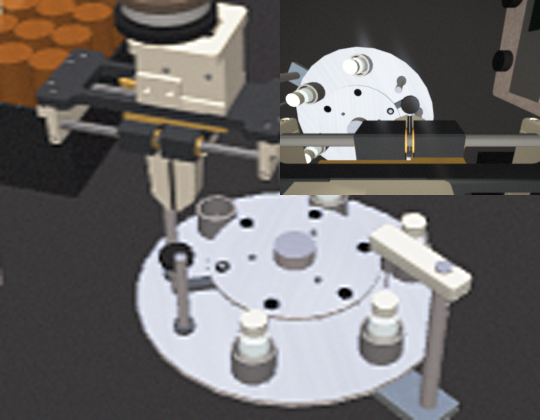

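The closed fingertips stand over the cap (crop (176,250)) between the posts. Now I'll press down slowly.

Call:
move_arm(increments=[0.03,0.03,0.5,0,0,0,0,0,0.5,0,0,0,0,0,0.3,0,0,0,0,0,0.3,0,0,0,0,0,0.2,0,0,0,0,0,0.15,0,0,0,0,0,0.1,0,0,0,0,0,0,0,0,0,0,0,0,0,0,0])

```text
clock: 6.58
tool_pos: [0.649, 0.1521, 0.1011]
tcp_rot: [-180.0, 0.0, 90.0]
force: [-3.6, -2.0, 6.7]
width: 0.007
finger_force: 3.3
```

Call:
move_arm(increments=[0,0,0.05,0,0,0,0,0,0,0,0,0,-0.13,0.06,0,0,0,0,-0.13,0.06,0,0,0,0,-0.14,0.05,0,0,0,0,-0.14,0.05,0,0,0,0,-0.14,0.04,0,0,0,0,-0.14,0.04,0,0,0,0,-0.14,0.03,0,0,0,0,-0.14,0.02,0,0,0,0,-0.14,0.01,0,0,0,0,-0.14,0.01,0,0,0,0,-0.14,0,0,0,0,0,-0.14,0,0,0,0,0,0,0,0,0,0,0])

```text
clock: 8.45
tool_pos: [0.6612, 0.1027, 0.1002]
tcp_rot: [179.9, -0.0, 90.0]
force: [-2.3, 0.8, 7.5]
width: 0.003
finger_force: 3.5
```

```bash
python3 - <<'E'
from h import *
s=snap('side','side3');o=env.get_obs();print(o['tool_pos'],o['force'])
a=cv2.resize(s['pixels'][160:300,180:360,::-1],None,fx=3,fy=3,interpolation=cv2.INTER_CUBIC)
cv2.imwrite('pics/c3.png',a)
E
```

```text
[0.66119611 0.10272699 0.1002348 ] [-1.54474823 -0.487172    6.90731854]
```

View pics/c3.png

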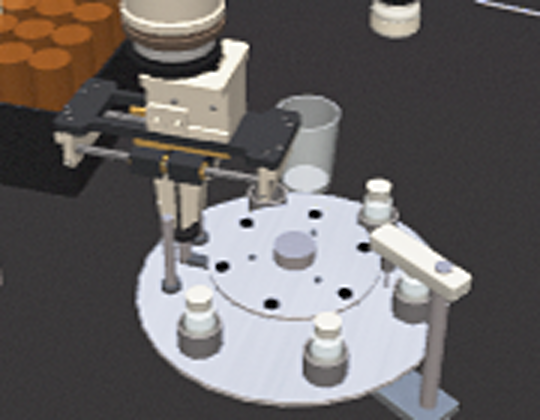

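The carousel follows the finger, about 29° so far, with the pin under the plate. I'll continue to about 44°, then raise the tip clear of the cap.

Call:
move_arm(increments=[-0.145,0,0,0,0,0,-0.145,-0.01,0,0,0,0,-0.145,-0.02,0,0,0,0,-0.145,-0.03,0,0,0,0,-0.145,-0.03,0,0,0,0,-0.145,-0.04,0,0,0,0,0,0,0,0,0,0,0,0,-0.2,0,0,0,0,0,-0.2,0,0,0,0,0,-0.1,0,0,0,0,0,0,0,0,0])

```text
clock: 9.88
tool_pos: [0.6565, 0.0761, 0.1138]
tcp_rot: [180.0, 0.0, 90.0]
force: [-0.5, 0.2, 0.2]
width: 0.01
finger_force: 0.0
```

```bash
python3 - <<'E'
from h import *
s=snap('side','side4');o=env.get_obs();print(o['tool_pos'],o['force'])
a=cv2.resize(s['pixels'][160:300,180:360,::-1],None,fx=3,fy=3,interpolation=cv2.INTER_CUBIC)
cv2.imwrite('pics/c4.png',a)
E
```

```text
[0.65630264 0.07607912 0.1135669 ] [-0.07710688 -0.25574919 -0.36106431]
```

View pics/c4.png

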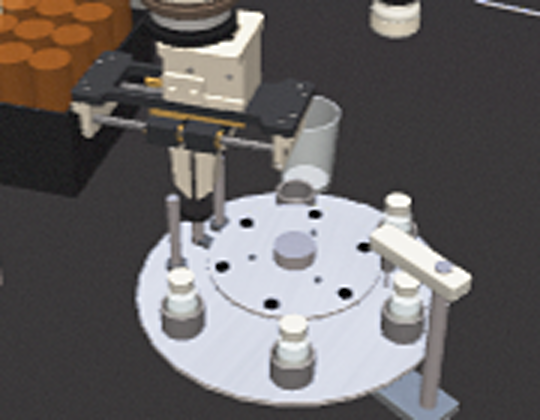

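Carousel is at about 43°, and the finger is clear above the cap. I'll push the post ahead slowly until the pin drops into the hole.

Call:
move_arm(increments=[-0.13,-0.055,0,0,0,0,-0.13,-0.055,0,0,0,0,-0.13,-0.055,0,0,0,0,-0.13,-0.055,0,0,0,0,-0.08,-0.05,0,0,0,0,-0.08,-0.05,0,0,0,0,-0.08,-0.05,0,0,0,0,-0.08,-0.05,0,0,0,0,-0.08,-0.05,0,0,0,0,-0.08,-0.05,0,0,0,0,0,0,0,0,0,0])

```text
clock: 11.3
tool_pos: [0.641, 0.0453, 0.1138]
tcp_rot: [180.0, 0.0, 90.0]
force: [-0.8, 0.4, 0.3]
width: 0.005
finger_force: 0.5
```

```bash
python3 - <<'E'
from h import *
s=snap('side','side5');o=env.get_obs();print(o['tool_pos'],o['force'])
a=cv2.resize(s['pixels'][160:300,180:360,::-1],None,fx=3,fy=3,interpolation=cv2.INTER_CUBIC)
cv2.imwrite('pics/c5.png',a)
E
```

```text
[0.64118113 0.04531343 0.11385826] [-0.32119087  1.27931006  0.10049399]
```

View pics/c5.png

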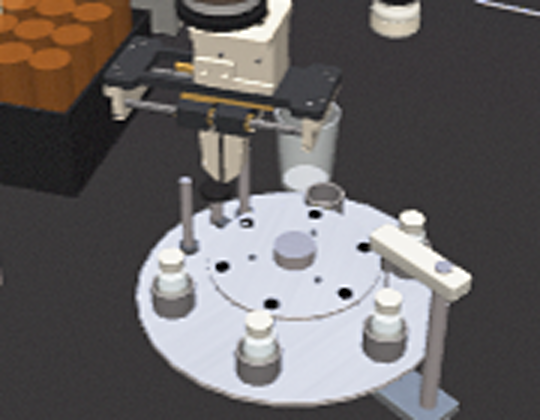

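The pin seems to show in the next hole at crop (246,223). I'll push a little further to see if it's locked.

Call:
move_arm(increments=[-0.06,-0.04,0,0,0,0,-0.06,-0.04,0,0,0,0,0,0,0,0,0,0,0,0,0,0,0,0])

```text
clock: 11.85
tool_pos: [0.6384, 0.0424, 0.1138]
tcp_rot: [180.0, 0.0, 90.0]
force: [-0.7, 1.4, -0.6]
width: 0.003
finger_force: 0.7
```

Call:
move_arm(increments=[-0.05,-0.04,0,0,0,0,0,0,0,0,0,0,0,0,0,0,0,0])

```text
clock: 12.22
tool_pos: [0.637, 0.0411, 0.1137]
tcp_rot: [-180.0, 0.0, 90.0]
force: [-1.1, 2.2, -0.5]
width: 0.002
finger_force: 1.0
```

```bash
python3 - <<'E'
from h import *
s=snap('side','side6');t=snap('top','top6');o=env.get_obs();print(o['tool_pos'],o['force'])
a=cv2.resize(s['pixels'][200:260,220:300,::-1],None,fx=6,fy=6,interpolation=cv2.INTER_CUBIC)
b=cv2.resize(t['pixels'][180:260,210:290,::-1],(360,360),interpolation=cv2.INTER_CUBIC)
cv2.imwrite('pics/c6.png',np.vstack([a,np.hstack([b,0*b[:, :120]])])[:600] if 0 else np.hstack([a[:, :430],b]))
E
```

```text
[0.63709783 0.04114716 0.11371157] [-2.16640784  2.49160916  0.89759725]
```

View pics/c6.png

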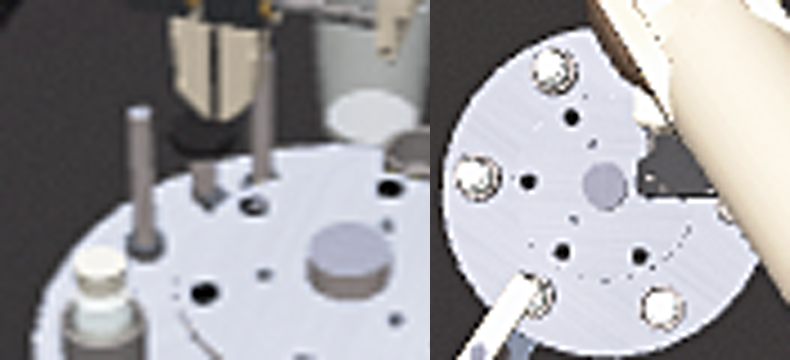

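```bash
python3 - <<'E'
from h import *
t=np.load('pics/top6.npz');s=np.load('pics/side6.npz')
C=np.array([.5603,.1057]);f=lambda u,v:(u/4.5+210-.4-430/4.5, v/4.5+180-.4)
for p in [(555,70),(478,178),(663,307)]:
    e=ptz(t,*f(*p),.087)[:2]-C; print(np.linalg.norm(e),np.degrees(np.arctan2(e[1],e[0])))
z=s['range_z']
for v in range(220,228):
  print(v,[tuple(np.round(pt(s,u,v)*1000).astype(int)) for u in range(248,262,2)])
E
```

```text
0.09820139833464597 24.865883836167114
0.09838885740397488 88.84258646753695
0.10702663322045615 -152.39662511355135
220 [(np.int64(696), np.int64(-54), np.int64(-1)), (np.int64(651), np.int64(53), np.int64(85)), (np.int64(646), np.int64(54), np.int64(86)), (np.int64(641), np.int64(52), np.int64(86)), (np.int64(636), np.int64(48), np.int64(84)), (np.int64(631), np.int64(48), np.int64(85)), (np.int64(660), np.int64(-62), np.int64(1))]
221 [(np.int64(694), np.int64(-47), np.int64(1)), (np.int64(650), np.int64(58), np.int64(85)), (np.int64(645), np.int64(56), np.int64(84)), (np.int64(640), np.int64(54), np.int64(84)), (np.int64(635), np.int64(53), np.int64(85)), (np.int64(628), np.int64(54), np.int64(87)), (np.int64(660), np.int64(-60), np.int64(-1))]
222 [(np.int64(692), np.int64(-42), np.int64(1)), (np.int64(649), np.int64(60), np.int64(83)), (np.int64(643), np.int64(61), np.int64(85)), (np.int64(638), np.int64(60), np.int64(86)), (np.int64(633), np.int64(56), np.int64(84)), (np.int64(627), np.int64(58), np.int64(87)), (np.int64(658), np.int64(-53), np.int64(0))]
223 [(np.int64(691), 
[... 880 characters left out ...]
, np.int64(1)), (np.int64(653), np.int64(-40), np.int64(0))]
226 [(np.int64(686), np.int64(-25), np.int64(-1)), (np.int64(680), np.int64(-26), np.int64(0)), (np.int64(641), np.int64(67), np.int64(77)), (np.int64(635), np.int64(68), np.int64(79)), (np.int64(662), np.int64(-29), np.int64(2)), (np.int64(657), np.int64(-32), np.int64(1)), (np.int64(638), np.int64(7), np.int64(33))]
227 [(np.int64(686), np.int64(-23), np.int64(-3)), (np.int64(679), np.int64(-21), np.int64(0)), (np.int64(645), np.int64(58), np.int64(66)), (np.int64(638), np.int64(59), np.int64(68)), (np.int64(648), np.int64(15), np.int64(34)), (np.int64(643), np.int64(11), np.int64(32)), (np.int64(638), np.int64(7), np.int64(29))]
```

The cap top reads about 85 mm (fully up) and the carousel about 60–62°, locked with the force rising. I'll back off the post and lift out.

Call:
move_arm(increments=[0.1,0.07,0,0,0,0,0.1,0.07,0,0,0,0,0,0,-0.3,0,0,0,0,0,-0.6,0,0,0,0,0,-1,0,0,0,0,0,-1,0,0,0,0,0,-1,0,0,0,0,0,-1,0,0,0,-1,0,0,0,0,0,-1,0,0,0,0,0,-1,0,0,0,0,0,-1,0,0,0,0,0,-1,0,0,0,0,0,-1,0,0,0,0,0,-1,0,0,0,0,0,-1,0,0,0,0,0,0,0,0,0,0,0])

```text
clock: 14.45
tool_pos: [0.641, -0.1972, 0.2617]
tcp_rot: [180.0, 0.1, 89.7]
force: [-0.2, 0.6, 0.7]
width: 0.008
finger_force: 0.0
```

```bash
python3 - <<'E'
from h import *
s=snap('side','side7');t=snap('top','top7');o=env.get_obs();print(o['tool_pos'],o['force'])
a=cv2.resize(s['pixels'][200:300,215:345,::-1],None,fx=3,fy=3,interpolation=cv2.INTER_CUBIC)
b=cv2.resize(t['pixels'][175:275,200:300,::-1],(400,400),interpolation=cv2.INTER_CUBIC)
cv2.imwrite('pics/c7.png',np.hstack([np.vstack([a,0*a[:100]]),b]))
print(np.median([pt(s,u,v)[2] for u in range(250,258) for v in range(219,223)]))
E
```

```text
[ 0.64149904 -0.19257702  0.26180211] [-0.49324272  0.01562     0.71206162]
0.08479474175031487
```

View pics/c7.png

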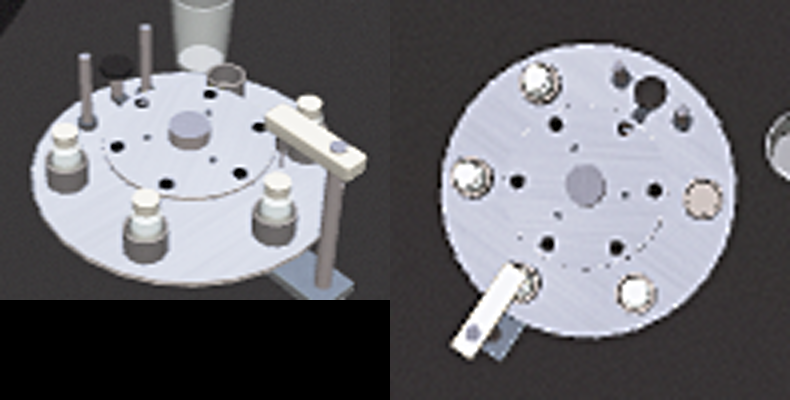

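The plunger is up at 84.8 mm with its pin in the next hole (top crop (624,128)), and all four vials are standing. Handing in.

```bash
python3 - <<'E'
from h import *
t=np.load('pics/top7.npz');e=ptz(t,264.6,197.6,.085)[:2]-[.5603,.1057];print(27.7-np.degrees(np.arctan2(e[1],e[0])))
print(env.close_job())
E
```

```text
61.350247736438334
the job is handed in; nothing more can be done
None
```

The sample changer is one hole further clockwise (measured about 61°, within the 4° tolerance), the plunger is fully up in that hole, all four vials are standing, and the job is handed in; no verdict came back.

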